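Set the beam-splitter rod to its middle click

TASK

Two small beam-splitter boxes are bolted to the optical table. On the one with the short round viewing tube on its lid, the push-pull rod is pushed right home: pull it out to its middle click position, so that the light is shared between both ports, and let go. Leave the rod of the plain flat-topped box where it is, fully out.

Things in the scene. Friction and masses are not known exactly. Their poses are not given: they have to be found in the camera images.
- viewing_unit: Black box 70 mm deep (x), 76 wide (y), 82 high on an aluminium base plate 86 x 100 x 10 mm, fixed to the table. On its lid a round viewing tube, 37 mm across, top 108 mm above the table, its axis 10 mm behind the box's centre. Origin: centre of the underside, on the table; x points from the rod's side to the back, y left, z up.
- viewing_rod_knob (a point): Centre of the ribbed aluminium knob on this box's rod: a level cylinder, 24 mm in diameter, 18 mm long, on an 8 mm steel rod, 60 mm above the table with free space around. Axes as the box's: x along the rod into the box, so it pulls out along -x. With the rod home the knob's centre is 28 mm in front of the box's face (21 mm in front of a brass bushing).
- viewing_rod (a joint): How far this rod is pulled out, in m: 0 fully home, 0.020 at the middle click, 0.040 fully out. A sprung detent holds it at each of the three; crossing from one to the next takes about 6 N, and let go within 7 mm of the middle click it snaps into it. Starts home.
- plain_rod (a joint): How far the rod of the other box is pulled out, in m, same clicks. That box, also fixed, has the same size, rod and knob but a flat lid with no tube; it stands 0.15 to 0.45 m to the left or right of the first. Starts fully out (0.040) and must stay there.

How it is judged:
By the outcome, as a careful person would: the job done as asked, in the order asked, and still so for the second after the job is handed in, with the robot touching nothing.
It also fails if it takes over 32 s, if anything falls off the work surface, if the arm or the gripper's body presses on something with over 40 N, if the wrist force passes 120 N, or if a joint passes its speed limit or range.

ROBOT

A 7-joint arm with a two-finger parallel gripper is mounted at the origin on a cart in front of the work surface, level with it; the furniture and walls round the work are solid. World frame = base frame: x ahead of the robot, y to its left, z up, the work surface at z = 0. Lengths are in m, angles in degrees, forces in N, time in s.
With the tool pointing down it reaches from about 0.425 to 0.875 m from the base axis. Payload 4.7 kg.
Tool frame: the origin (TCP) lies at the very end of the fingers, on their centre line; the grasp point (between the pads) lies 19 mm behind it; z points along the fingers, y is the direction in which the jaws open and shut (so a half turn about z gives the same grasp; the last joint's range is limited). The gripper opens to 87 mm and grips with 3 to 60 N. Pads are 19 mm wide; open, the fingers measure 117 mm over their backs; the gripper's body (75 mm by 190 mm) begins 51 mm behind the grasp point.
Start: joints at [75.006, 18.392, -4.016, 83.108, 1.295, 78.541, -3.26], TCP at [0.177, -0.625, 0.223] pointing down, gripper open.
Joint ranges: [-163.93, 163.93], [-17.29, 119.83], [-79.2, 71.16], [3.27, 140.29], [-89.18, 269.18], [5.43, 117.66], [-154.24, 154.24]. Speed limits (degrees/s): [147.25, 147.25, 180, 180, 180, 180, 180].

INTERFACE

Orientations are given as [roll, pitch, yaw] about the fixed x, y, z axes, in that order (R = Rz(yaw) Ry(pitch) Rx(roll)).
In Python, from cell import * gives the robot as it stands.
- The arm moves only by the tool drive_tool, never from a script. Its argument "moves" is text: rows parted by semicolons, each of 5 numbers parted by spaces: the shift along the tool's x, y, z in m, then the turn about the tool's z in degrees, then the gripper's target within -1 to 1 (fully open at 1, half-way at 0, shut at -1). In form: x y z yaw fingers; .... A call has exactly 8 rows; each row is the pose to reach, as a shift and turn from the pose commanded when the call began, along the tool's axes at that moment; what a row does not reach only later rows make up. A row lasts 1/10 s, in which the tool goes at most 50 mm and 8.59 degrees, less where a joint would pass 70% of its speed; a pose out of reach is approached as far as the arm can. A call with a gripper value outside its range is refused whole. The fingers move at their own pace and stop on an object; "grip_force" is the grip in N (left out, the last holds). Time passes only in rows, so rows that repeat a pose let the fingers close, or fill a call up. It gives the time, the measured TCP pose, the force and the opening at its end, in the units of the state.
- get_obs(): the state, without advancing time (a new reading comes with each control period).
- read_camera(name): name is "scene" or "top"; returns (picture, depth): 400x640x3 uint8, red, green, blue; 400x640 float32, m along the optical axis (not along the pixel's ray), 0 where there is no reading.
- calibration(name): a dict with "intrinsics" (3x3 intrinsics, pixels), "cam_to_world" (4x4, takes a point from camera to world coordinates). Camera axes: x right, y up, looking along -z (the intrinsics and any distortion apply to the point x, -y, -z); pixel columns grow to the right and rows downward; lengths in m; the calibration is good to about 2 mm. A picture is of the moment at which its call begins. calibration takes no time and is no camera call.
- sign_off(): hands the job in, once; it reports no verdict.
Trained networks look in the newest picture that a camera, given by its name, has taken for a name from the list of things; names that differ only in an ending like _2 or _b are one class to them, and where a whole thing is asked for, a point or a joint stands for the part that bears it (a point fixed in the world has none). Each returns a list of dicts, best first, with "conf" (0 to 1); they miss things now and then, are a little off and sometimes report something else, mostly with a low value. They report only what shows in the picture. A call takes as long as a camera call.
- search_frame(camera, name): "uv" ([column, row] in pixels, amid what is visible of it).
- pinpoint(camera, name): "uv" ([column, row] in pixels: a listed point, or the origin of a listed thing).
The state is a dict: "time_s": time; "qpos": joint angles; "joint_velocities": joint speeds; "effort": joint torques, N m; "tool_pos": TCP position; "tool_rot": TCP orientation; "force": force on the tool from outside, world axes, zero at the start; "wrist_torque": the same for the moment, N m; "grip_width": finger opening in m.
Only numpy, scipy, OpenCV 4.12 (cv2) and the standard library are available. Lean on these libraries where they do the work, as an engineer would, in place of code of your own. Each camera call takes 0.05 s, during which the arm holds its last target. There are 200 camera calls.

## Working session

There is one attempt and no reset: what is moved stays moved. The work goes in short steps, Python scripts to look and compute and a tool call to move; the robot and the scene stay as the last step left them, time stands still between calls to the robot, and variables do not carry over. Pictures are saved under pics/ and viewed, about 8 in all and at most 12, crops included, and the job is handed in when it is done.

Besides the shell and the picture viewer there is one more tool, called after "Call:" by a JSON object that holds its "op" and its "data", one argument or row to a line. drive_tool: Moves the arm, as the interface text tells. Its arguments: {"type":"object","properties":{"moves":{"type":"string"},"grip_force":{"type":"number"}},"required":["moves"]}

```bash
mkdir -p pics
cat > h.py <<'E'
from cell import *
import numpy as np, cv2
def ray(name,uv):
    c=calibration(name);K=np.array(c["intrinsics"]);T=np.array(c["cam_to_world"])
    d=np.linalg.inv(K)@[uv[0],uv[1],1]; d=T[:3,:3]@[d[0],-d[1],-d[2]]
    return T[:3,3],d
def atz(name,uv,z):
    o,d=ray(name,uv); return o+d*(z-o[2])/d[2]
def cloud(name,depth):
    c=calibration(name);K=np.array(c["intrinsics"]);T=np.array(c["cam_to_world"])
    v,u=np.mgrid[:400,:640]; x=(u-K[0,2])/K[0,0]*depth; y=(v-K[1,2])/K[1,1]*depth
    P=np.stack([x,-y,-depth],-1)@T[:3,:3].T+T[:3,3]; P[depth<=0]=np.nan; return P
E
python3 - <<'E'
from h import *
o=get_obs();print(o['time_s'],o['tool_pos'],o['tool_rot'],o['grip_width'])
for n in("scene","top"):
    p,d=read_camera(n);cv2.imwrite(f"pics/{n}0.png",p[:,:,::-1]);np.save(f"{n}0.npy",d)
    print(n,{k:v for k,v in calibration(n).items() if k not in("intrinsics","cam_to_world")},np.round(calibration(n)["cam_to_world"],2).tolist())
    for k,z in(("viewing_unit",0),("viewing_rod_knob",.06)):
        for r in pinpoint(n,k)[:3]: print(k,r,atz(n,r["uv"],z).round(4))
E
```

```text
0.0 [ 0.17682578 -0.62491514  0.22146419] [-1.79891643e+02  4.92657329e-03  1.58082622e+01] 0.0868242496766346
scene {} [[0.64, 0.38, -0.67, -0.04], [-0.77, 0.33, -0.55, -0.54], [0.01, 0.86, 0.5, 0.52], [0.0, 0.0, 0.0, 1.0]]
viewing_unit {'uv': [256.4, 199.9], 'conf': 0.69} [0.5709 0.155  0.    ]
viewing_rod_knob {'uv': [237.5, 185.2], 'conf': 0.65} [0.518  0.1507 0.06  ]
top {} [[-0.0, 0.98, -0.17, 0.41], [-1.0, 0.0, 0.01, -0.06], [0.01, 0.17, 0.98, 0.9], [0.0, 0.0, 0.0, 1.0]]
viewing_unit {'uv': [201.7, 191.4], 'conf': 0.96} [0.5744 0.1498 0.    ]
viewing_unit {'uv': [195.3, 221.0], 'conf': 0.41} [0.5158 0.1599 0.    ]
viewing_rod_knob {'uv': [195.6, 217.7], 'conf': 0.42} [0.5145 0.1452 0.06  ]
```

View pics/scene0.png

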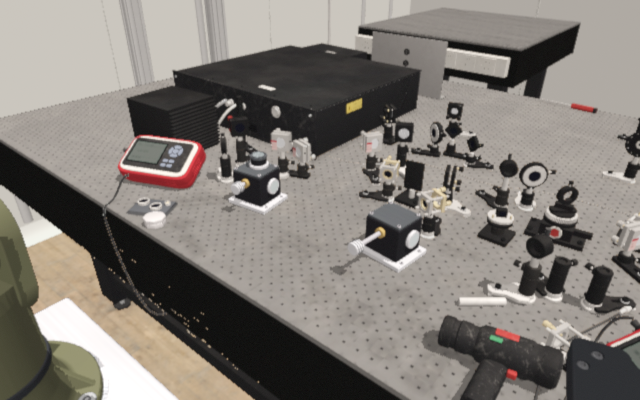

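View pics/top0.png

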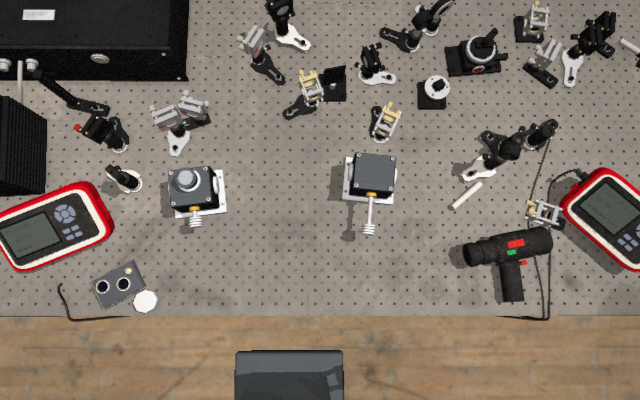

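The scene view shows the tubed box at about (257,185) with its knob at (238,187), and the plain box at (392,232) with its rod out. In the top view the tube is at (186,180) with its knob at (195,219), and the plain knob is at (369,229). The networks agree with the picture, so I'll refine with depth.

Run:
```python
from h import *
for n in("top","scene"):
    P=cloud(n,np.load(n+"0.npy")).reshape(-1,3)
    P=P[~np.isnan(P[:,0])]
    near=P[(abs(P[:,0]-.545)<.1)&(abs(P[:,1]-.15)<.09)]
    for lab,lo,hi in(("plate",.006,.014),("lid",.077,.087),("tube",.1,.115)):
        q=near[(near[:,2]>lo)&(near[:,2]<hi)]
        if len(q)>5: print(n,lab,len(q),[np.round(a,4) for a in cv2.minAreaRect(q[:,:2].astype(np.float32))],q[:,2].mean().round(4))
    q=near[(near[:,2]>.055)&(near[:,2]<.08)&(near[:,0]<.532)]
    print(n,"knob",len(q),q.min(0).round(4),q.max(0).round(4),np.median(q,0).round(4))
    b=P[(abs(P[:,0]-.505)<.08)&(abs(P[:,1]-.147)<.15)&(P[:,2]>.07)&(abs(P[:,1]-.147)>.055)]
    print(n,"obst",len(b), b.min(0) if len(b) else "", b.max(0) if len(b) else "")
    c=P[(P[:,0]>.3)&(P[:,0]<.62)&(abs(P[:,1]+.1)<.5)]
    print("max height",c[c[:,2].argmax()])
im=cv2.imread("pics/top0.png")[140:260,130:270]
cv2.imwrite("pics/crop.png",cv2.resize(im,None,fx=5,fy=5,interpolation=2))
```

```text
top plate 492 [array([0.5885, 0.1567]), array([0.1261, 0.1004]), np.float64(7.6638)] 0.0098
top lid 1090 [array([0.5683, 0.1535]), array([0.0694, 0.0752]), np.float64(8.0167)] 0.0819
top tube 353 [array([0.5788, 0.1551]), array([0.0359, 0.0352]), np.float64(46.0621)] 0.108
top knob 233 [0.4968 0.1327 0.0555] [0.532  0.1857 0.0799] [0.5123 0.1464 0.0683]
top obst 90 [0.57239899 0.26555933 0.08848555] [0.58497726 0.28631904 0.11726061]
max height [0.5897085  0.28409887 0.12419223]
scene plate 347 [array([0.5708, 0.1501]), array([0.0887, 0.1011]), np.float64(8.7256)] 0.0093
scene lid 406 [array([0.5714, 0.1496]), array([0.0692, 0.0743]), np.float64(7.3796)] 0.0814
scene tube 139 [array([0.581 , 0.1509]), array([0.0366, 0.0341]), np.float64(45.9888)] 0.1063
scene knob 141 [0.4984 0.129  0.0552] [0.532  0.1777 0.0729] [0.5082 0.1389 0.0638]
scene obst 65 [0.57513639 0.26054872 0.07569874] [0.58499609 0.27866103 0.10907551]
max height [0.58802983 0.27499374 0.12089695]
```

View pics/crop.png

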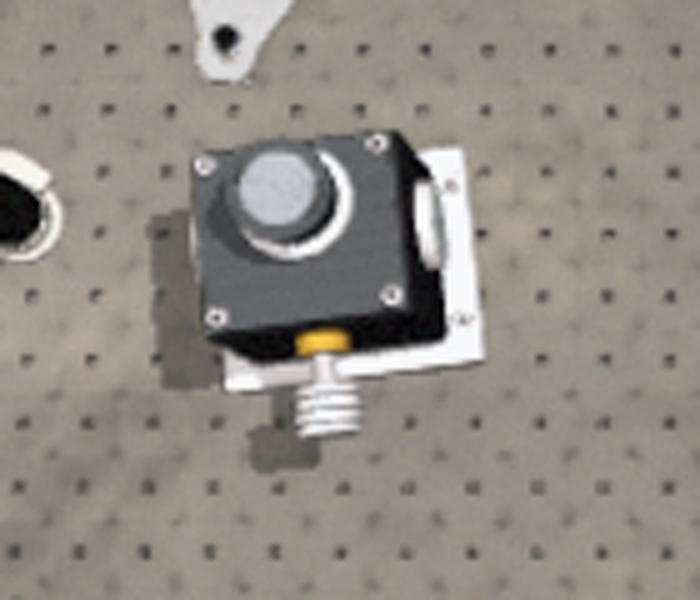

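Call:
{"op": "drive_tool", "data": {
  "moves": "0.039 -0.028 0 1 1; 0.079 -0.056 0 2 1; 0.118 -0.083 0 3 1; 0.158 -0.111 0 4 1; 0.197 -0.139 0 5 1; 0.236 -0.167 0 6 1; 0.276 -0.194 0 7 1; 0.310 -0.218 0 8 1",
  "grip_force": 25
}}

```text
time_s: 1.1
tool_pos: [0.4175, -0.3288, 0.2229]
tool_rot: [180.0, -0.0, 7.9]
force: [0.5, -0.2, 0.8]
grip_width: 0.0867
```

```bash
cat > g.py <<'E'
from h import *
from scipy.spatial.transform import Rotation as R
import sys
o=get_obs();r=R.from_euler('xyz',o['tool_rot'],degrees=True)
print(o['time_s'],np.round(o['tool_pos'],4),np.round(o['tool_rot'],2),np.round(o['force'],1),o['grip_width'])
t=np.array([float(a) for a in sys.argv[1:4]])
print("shift",r.inv().apply(t-o['tool_pos']).round(4))
E
python3 g.py .50 .02 .2; python3 g.py .5075 .143 .15
```

```text
1.1 [ 0.4175 -0.3288  0.2229] [ 1.7997e+02 -4.0000e-02  7.8500e+00] [ 0.5 -0.2  0.8] 0.08669322504065356
shift [ 0.1294 -0.3343  0.0228]
1.1 [ 0.4175 -0.3288  0.2229] [ 1.7997e+02 -4.0000e-02  7.8500e+00] [ 0.5 -0.2  0.8] 0.08669322504065356
shift [ 0.1536 -0.4552  0.0728]
```

Call:
{"op": "drive_tool", "data": {
  "moves": "0.017 -0.045 0 0 1; 0.034 -0.09 0.005 0 1; 0.05 -0.13 0.01 0 1; 0.067 -0.175 0.015 0 1; 0.084 -0.22 0.02 0 1; 0.1 -0.265 0.02 0 1; 0.12 -0.31 0.02 0 1; 0.135 -0.35 0.02 0 1"
}}

```text
time_s: 1.9
tool_pos: [0.5025, 0.0364, 0.2029]
tool_rot: [180.0, -0.1, 7.9]
force: [0.2, -1.1, 0.1]
grip_width: 0.0871
```

```bash
python3 g.py .5075 .143 .10
```

```text
1.9 [0.5025 0.0364 0.2029] [ 1.7998e+02 -7.0000e-02  7.8600e+00] [ 0.2 -1.1  0.1] 0.08705475913159859
shift [ 0.0194 -0.1049  0.1029]
```

Call:
{"op": "drive_tool", "data": {
  "moves": "0.007 -0.04 0.01 0 1; 0.014 -0.08 0.03 0 1; 0.019 -0.105 0.05 0 1; 0.019 -0.105 0.07 0 1; 0.019 -0.105 0.09 0 1; 0.019 -0.105 0.10 0 1; 0.019 -0.105 0.10 0 1; 0.019 -0.105 0.10 0 1"
}}

```text
time_s: 2.7
tool_pos: [0.5072, 0.1404, 0.1032]
tool_rot: [-180.0, -0.0, 7.8]
force: [0.1, -0.4, 0.6]
grip_width: 0.087
```

```bash
python3 - <<'E'
from h import *
for n,(a,b,c,d) in(("scene",(120,240,170,310)),("top",(140,260,120,270))):
    p,_=read_camera(n)
    im=p[a:b,c:d,::-1]; cv2.imwrite(f"pics/{n}1.png",cv2.resize(im,None,fx=4,fy=4,interpolation=2))
    for r in pinpoint(n,"viewing_rod_knob")[:1]: print(n,r,atz(n,r["uv"],.06))
a=cv2.imread("pics/scene1.png");b=cv2.imread("pics/top1.png")
E
python3 g.py .5075 .143 .041
```

```text
scene {'uv': [238.7, 185.5], 'conf': 0.72} [0.51868121 0.14775567 0.06      ]
top {'uv': [194.8, 219.9], 'conf': 0.44} [0.51049011 0.14646503 0.06      ]
2.9 [0.5075 0.1404 0.1035] [ 1.7999e+02 -1.0000e-01  7.7800e+00] [ 0.6 -0.8  0.4] 0.08687810556718707
shift [ 0.0003 -0.0026  0.0625]
```

View pics/scene1.png

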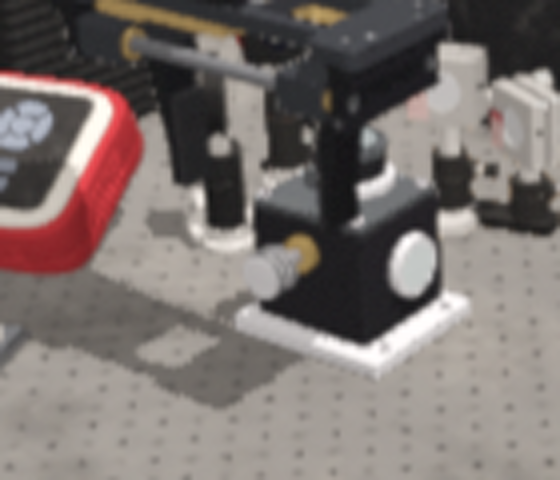

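The picture shows the gripper above the knob (knob at about (270,275) in the crop), with the fingers on either side and clear of the tube. Next I'll descend.

Call:
{"op": "drive_tool", "data": {
  "moves": "0.001 -0.004 0.015 0 1; 0.001 -0.004 0.03 0 1; 0.001 -0.004 0.045 0 1; 0.001 -0.004 0.055 0 1; 0.001 -0.004 0.062 0 1; 0.001 -0.004 0.062 0 1; 0.001 -0.004 0.062 0 0; 0.001 -0.004 0.062 0 0"
}}

```text
time_s: 3.7
tool_pos: [0.5077, 0.1447, 0.0411]
tool_rot: [180.0, -0.1, 7.8]
force: [-0.0, -0.9, -0.8]
grip_width: 0.0777
```

Call:
{"op": "drive_tool", "data": {
  "moves": "0 0 0 0 -0.2; 0 0 0 0 -0.4; 0 0 0 0 -0.6; 0 0 0 0 -0.8; 0 0 0 0 -1; 0 0 0 0 -1; 0 0 0 0 -1; 0 0 0 0 -1"
}}

```text
time_s: 4.5
tool_pos: [0.5071, 0.1448, 0.0405]
tool_rot: [-180.0, 0.0, 7.8]
force: [-0.7, 0.3, -0.0]
grip_width: 0.0232
```

```bash
python3 - <<'E'
from h import *
p,_=read_camera("scene")
cv2.imwrite("pics/scene2.png",cv2.resize(p[130:240,180:310,::-1],None,fx=5,fy=5,interpolation=2))
E
python3 g.py .5075 .143 .041
```

```text
4.55 [0.5071 0.1447 0.0405] [-179.99    0.      7.81] [ 0.6  0.6 -0.6] 0.02311169660014019
shift [ 0.0002  0.0018 -0.0005]
```

View pics/scene2.png

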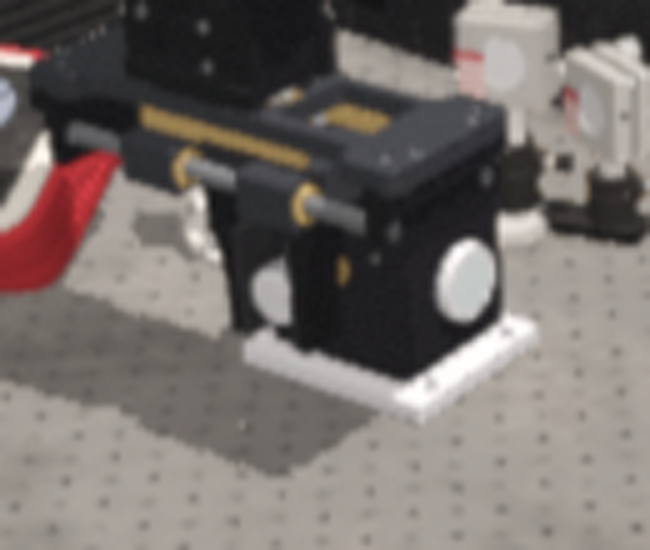

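The knob is held between the fingers, at about (275,290) in the crop, with a width of 23 mm and almost no side force. I'll pull 20 mm slowly.

Call:
{"op": "drive_tool", "data": {
  "moves": "-0.003 0 0 0 -1; -0.006 0 0 0 -1; -0.009 0 0 0 -1; -0.012 0 0 0 -1; -0.015 0 0 0 -1; -0.018 0 0 0 -1; -0.02 0 0 0 -1; -0.02 0 0 0 -1",
  "grip_force": 30
}}

```text
time_s: 5.35
tool_pos: [0.487, 0.1421, 0.0405]
tool_rot: [-180.0, -0.0, 7.8]
force: [-0.9, 1.7, -2.2]
grip_width: 0.0231
```

```bash
python3 g.py .5071 .1447 .0405
python3 - <<'E'
from h import *
p,_=read_camera("scene")
cv2.imwrite("pics/scene3.png",cv2.resize(p[130:240,180:310,::-1],None,fx=5,fy=5,interpolation=2))
E
```

```text
5.35 [0.487  0.1421 0.0405] [-179.99   -0.      7.82] [-0.9  1.7 -2.2] 0.023067690687345342
shift [ 0.0203  0.0001 -0.    ]
```

View pics/scene3.png

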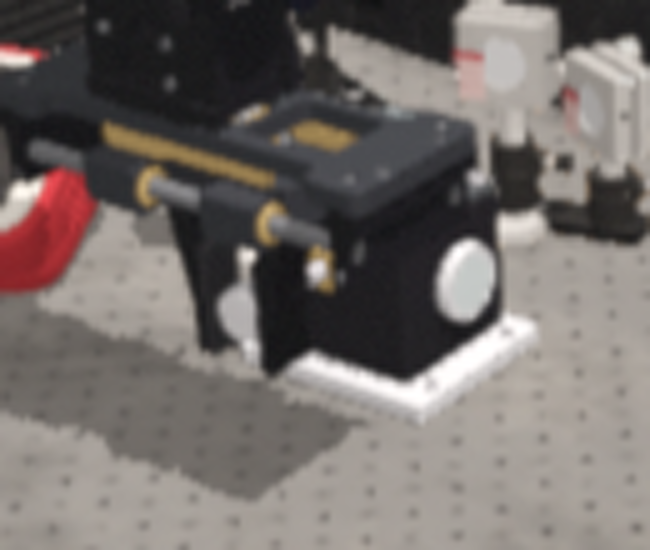

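The knob came out with the fingers: it is still between them at about (245,305) in the crop, and steel rod now shows at the bushing (318,270). Low force is consistent with the middle click. I'll release, pause, then rise.

Call:
{"op": "drive_tool", "data": {
  "moves": "0 0 0 0 -0.5; 0 0 0 0 0; 0 0 0 0 0.5; 0 0 0 0 1; 0 0 0 0 1; 0 0 0 0 1; 0 0 0 0 1; 0 0 0 0 1"
}}

```text
time_s: 6.2
tool_pos: [0.4874, 0.1418, 0.0405]
tool_rot: [180.0, 0.0, 7.8]
force: [0.0, -0.2, -0.5]
grip_width: 0.0715
```

Call:
{"op": "drive_tool", "data": {
  "moves": "0 0 0.0 0 1; 0 0 -0.02 0 1; 0 0 -0.045 0 1; 0 0 -0.07 0 1; 0 0 -0.10 0 1; 0 0 -0.14 0 1; 0 0 -0.18 0 1; 0 0 -0.18 0 1"
}}

```text
time_s: 7.0
tool_pos: [0.4905, 0.1431, 0.2262]
tool_rot: [180.0, -0.6, 7.8]
force: [-0.2, -0.5, 0.5]
grip_width: 0.0869
```

Call:
{"op": "drive_tool", "data": {
  "moves": "0 0.05 0 0 1; 0 0.1 0 0 1; 0 0.15 0 0 1; 0 0.2 0 0 1; 0 0.25 0 0 1; 0 0.3 0 0 1; 0 0.33 0 0 1; 0 0.33 0 0 1"
}}

```text
time_s: 7.8
tool_pos: [0.531, -0.1916, 0.219]
tool_rot: [179.9, 0.1, 7.3]
force: [-1.0, 0.0, 0.3]
grip_width: 0.0867
```

Run:
```python
from h import *
o=get_obs();print(o['time_s'],o['tool_pos'],o['force'],o['grip_width'])
ims=[]
for n in("top","scene"):
    p,d=read_camera(n); cv2.imwrite(f"pics/{n}4.png",p[:,:,::-1])
    C=cloud(n,d).reshape(-1,3);C0=cloud(n,np.load(n+"0.npy")).reshape(-1,3)
    for lab,c in(("before",C0),("after",C)):
        q=c[(abs(c[:,1]-.14)<.02)&(c[:,2]>.062)&(c[:,2]<.075)&(c[:,0]<.525)&(c[:,0]>.44)]
        print(n,lab,len(q),np.percentile(q[:,0],[2,50,98]).round(4))
    r=pinpoint(n,"viewing_rod_knob");print(r[:2],[atz(n,x["uv"],.06).round(4) for x in r[:2]])
    if n=="top":
        a=cv2.imread("pics/top0.png");b=cv2.imread("pics/top4.png")
        s=lambda i:i[140:260,150:410]
        cv2.imwrite("pics/cmp.png",cv2.resize(np.vstack([s(a),s(b)]),None,fx=2.4,fy=2.4,interpolation=2))
```

```text
7.8 [ 0.53098172 -0.19159219  0.21902373] [-1.04959155  0.04508043  0.29849033] 0.086724219155363
top before 146 [0.4972 0.507  0.5229]
top after 190 [0.4774 0.4904 0.523 ]
[{'uv': [197.1, 231.0], 'conf': 0.65}] [array([0.4903, 0.1414, 0.06  ])]
scene before 72 [0.4999 0.5066 0.5186]
scene after 87 [0.4797 0.4883 0.5217]
[{'uv': [231.1, 189.9], 'conf': 0.73}] [array([0.4956, 0.145 , 0.06  ])]
```

View pics/cmp.png

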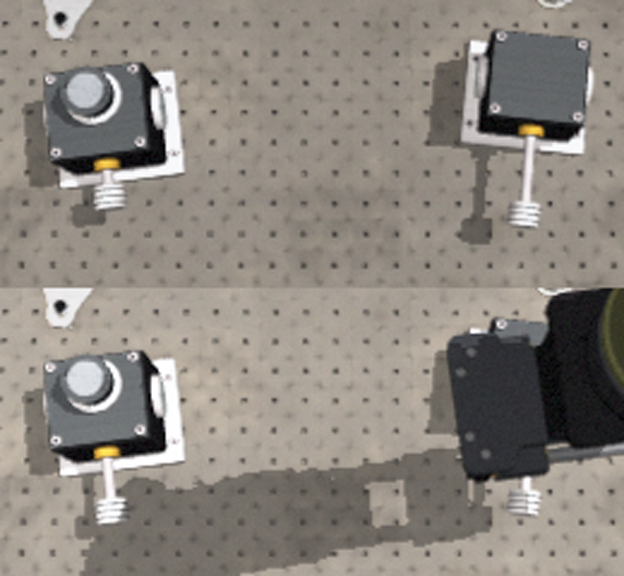

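View pics/scene4.png

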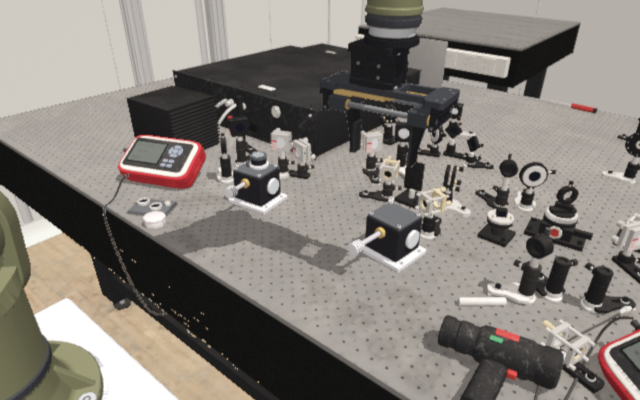

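Before/after depth shows the knob moved by 20 mm in both cameras. In the comparison the knob moved from (108,193) to (110,510-288), and the plain knob is unchanged at about (525,212). The gripper is clear in the air, so I'm handing in.

```bash
python3 -c "
from cell import *
print(sign_off())"
```

```text
the job is handed in; nothing more can be done
None
```

I pulled the rod of the box with the viewing tube out to its middle click, released it, moved the gripper clear, and handed the job in. That took about 8 s of the 32 s allowed.

- **Viewing rod:** I gripped the knob, pulled it 20 mm along the rod and let go. The front of the knob moved 19.8 mm in the top camera's depth and 20.2 mm in the scene camera's, measured after release.
- **Plain box:** I did not touch it. Its knob is in the same place in the before and after top views. The gripper partly covered that box in the last top view, but its rod is also seen fully out in the last scene view.
- **Forces:** The readings I saw stayed below about 3 N. They are taken only at the end of each move, so the peak while crossing the click was not seen.
- **A disagreement:** The network's first knob positions were 3 to 11 mm further back (in x) than the one I worked out from the lid and depth data. I used the depth-based position, and the grip showed almost no side force.

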